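# Close a gear pump housing and hold it pressed shut

### The job

Take just the top cover off the stack of thick metal covers on the timber block and put it on the gear pump housing so that both dowels enter its two dowel holes. Then press it down against the sprung seal until it lies flush on the housing and keep it pressed shut: the job finishes with the robot still holding it down, not letting go. Leave the other two covers and the things standing around where they are.

Things in the scene. Friction and masses are not known exactly. Their poses are not given: they have to be found in the camera images.
- cover_top_centre (a point): Top one of 3 equal loose aluminium covers stacked flat: plates 136 (x) x 56 (y) x 20 (z) mm, 0.4 kg; this is its centre, x along its length, z up. 12 mm through holes for the dowels at (x, y) = (56, 16) and (-56, -16) mm, so it also fits turned half round. Small dark spots on top are no holes. Grip it by its long edges, across the 56 mm, fingertips no lower than its underside.
- cover_mid_centre (a point): Centre of the second cover, same size, directly under the top one (up to 4 mm and 0.05 rad out of line with it). Stays in the stack.
- cover_low_centre (a point): Centre of the lowest cover, same size, lying on the timber block. Stays in the stack.
- timber_block: Sawn timber block, fixed, 110 (x) x 260 (y) x 46 (z) mm; origin at the centre of its underside on the bench. The stack lies near its middle, the covers' length along the block's length.
- housing_face (a point): Centre of the level joint face of the pump housing, an aluminium half fixed to the bench on a dark foot plate (196 x 76 mm), brass gears inside. The face is 40 mm above the bench and 136 (x, length) x 56 (y) mm like the covers; z up. When closed, the cover's centre is 10 mm above this point and the lengths are in line.
- dowel0 (a point): Tip of one steel dowel of the housing, at (x, y) = (+56, +16) mm from the centre of the joint face, standing 15 mm above the face. 9 mm thick for the lower 9 mm, then tapering to 4 mm at the tip.
- dowel1 (a point): Tip of the other dowel, the same, at (-56, -16) mm.
- seal (a joint): How far the black seal frame in the housing (86 x 42 mm) is pressed down, in m: 0 = 5 mm proud of the joint face, 0.005 = level with it. Its spring pushes up with 7.5 N at 0 and 10 N at 0.005, so a cover just laid on stays 5 mm open and one let go springs open again. Besides its weight the cover needs about 6 N of push to close.
- screwdriver_green: Bystander, loose: green-handled screwdriver, 227 mm long, lying between stack and housing, pointing away from the robot; its origin is the centre of its underside.
- screw_tin: Bystander, loose: round open tin of screws, 70 mm wide, 23 mm high, behind the screwdriver.
- motor_a: Bystander, loose: small electric motor, 42 x 74 x 42 mm.
- side_cutters: Bystander, loose: red-handled side cutters, 162 mm long.
Not all that is in view belongs to the job. What is shaped like the part that bears cover_top_centre but orange or purple is not meant.

How it is judged:
On the way:
1. the top cover is lifted clear of the stack (z of cover_top_centre in the frame of cover_mid_centre above 0.045 m), for 0.1 s.
At the end, for the whole second after the job is handed in: Through the last second the fingers (over 1 N) hold the top cover still on both dowels: centre within 4 mm, in line within 0.04 rad, at most 1.5 mm open, tilted under 0.025 rad, seal pressed in 3.5 mm or more; the other two covers are within 15 mm of their start (horizontal distance between cover_top_centre and housing_face below 0.004 m and z of cover_top_centre in the frame of housing_face between 0.0075 and 0.0115 m and angle between the x axis of cover_top_centre and the x axis of housing_face, either way round below 0.04 rad and angle between the z axis of cover_top_centre and the z axis of housing_face, either way round below 0.025 rad and value of joint seal above 0.0035 m and contact force between the fingers and cover_top above 1 N and linear speed of cover_top below 0.01 m/s and distance of each of cover_mid_centre, cover_low_centre from where it was at the start of the episode below 0.015 m); the arm keeps its last pose, push and grip.
It fails at once if one of the other two covers is shifted by more than 15 mm (distance of any of cover_mid_centre, cover_low_centre from where it was at the start of the episode above 0.015 m).
It fails at once if a bystander is shifted by more than 30 mm (distance of any of screwdriver_green, screw_tin, motor_a, side_cutters from where it was at the start of the episode above 0.03 m).
It also fails if it takes over 40 s, if anything falls off the work surface, if the arm or the gripper's body presses on something with over 40 N, if the wrist force passes 120 N, or if a joint passes its speed limit or range.

### The arm

A 7-joint arm with a two-finger parallel gripper is mounted at the origin on a cart in front of the work surface, level with it; the furniture and walls round the work are solid. World frame = base frame: x ahead of the robot, y to its left, z up, the work surface at z = 0. Lengths are in m, angles in rad, forces in N, time in s.
With the tool pointing down it reaches from about 0.425 to 0.875 m from the base axis. Payload 4.7 kg.
Tool frame: the origin (TCP) lies between the finger pads; the fingertips stand 14 mm ahead of it and the grasp point (between the pads) lies 5 mm behind it; z points along the fingers, y is the line along which they close (so a half turn about z gives the same grasp; the last joint's range is limited). The gripper opens to 87 mm and grips with 3 to 60 N. Pads are 19 mm wide; open, the fingers measure 117 mm over their backs; the gripper's body (75 mm by 190 mm) begins 51 mm behind the grasp point.
Start: joints at [1.32, 0.321, -0.07, 1.45, 0.023, 1.371, -0.057], TCP at [0.17, -0.627, 0.237] pointing down, gripper open.
Joint ranges: [-2.86, 2.86], [-0.3, 2.09], [-1.38, 1.24], [0.06, 2.45], [-1.56, 4.7], [0.09, 2.05], [-2.69, 2.69]. Speed limits (rad/s): [2.57, 2.57, 3.14, 3.14, 3.14, 3.14, 3.14].

### API

Orientations are given as a rotation vector (axis times angle).
In Python, from bench import ctrl gives the robot as it stands.
- The arm moves only by the tool step_arm, never from a script. Its argument "commands" is a list of rows, each an object with "travel": the shift along the tool's x, y, z in m, a list of three; "turn": the turn, a rotation vector about the tool's x, y, z in degrees, a list of three. A call has 1 to 5 rows; each row is the pose to reach, as a shift and turn from the pose commanded when the call began, along the tool's axes at that moment; what a row does not reach only later rows make up. A row lasts 1/10 s, in which the tool goes at most 50 mm and 8.59 degrees, less where a joint would pass 70% of its speed; a pose out of reach is approached as far as the arm can. A call with a gripper value outside its range is refused whole. "gripper" is the opening, from 0 (shut) to 1 (fully open), set as the call begins (left out, the last holds). The fingers move at their own pace and stop on an object; "force" is the grip in N (left out, the last holds). Time passes only in rows, so rows that repeat a pose let the fingers close. It gives the time, the measured TCP pose, the force, the opening and the grip force at its end, in the units of the state.
- ctrl.get_state(): the state, without advancing time (a new reading comes with each control period).
- ctrl.get_image(name): name is "side" or "top" or "wrist"; returns the picture (400x640x3 uint8, red, green, blue); there is no depth.
- ctrl.camera_model(name): a dict with "fx", "fy", "cx", "cy" (pixels), "R" (3x3) and "t" (3): a world point X has camera coordinates R X + t; the wrist camera has in their place "T_tool_cam" (4x4, takes a point from camera to tool coordinates, whose origin is the TCP and whose axes are the flange's). Camera axes: x right, y down, z forward; pixel columns grow to the right and rows downward; lengths in m; the calibration is good to about 2 mm. A picture is of the moment at which its call begins: read the wrist's pose just before it. camera_model takes no time and is no camera call.
- ctrl.close_job(): hands the job in; it is judged then, once.
The state is a dict: "time": time; "joint_positions": joint angles; "qd": joint speeds; "joint_torque": joint torques, N m; "position": TCP position; "tool_rot": TCP orientation; "ft_force": force on the tool from outside, world axes, zero at the start; "torque": the same for the moment, N m; "grip_width": opening from 0.0 (shut) to 1.0 (fully open); "grip_force": force on a finger pad.
Only numpy, scipy, OpenCV 4.12 (cv2) and the standard library are available. Lean on these libraries where they do the work, as an engineer would, in place of code of your own. Each camera call takes 0.05 s, during which the arm holds its last target. There are 200 camera calls.

## Working session

There is one attempt and no reset: what is moved stays moved. The work goes in short steps, Python scripts to look and compute and a tool call to move; the robot and the scene stay as the last step left them, time stands still between calls to the robot, and variables do not carry over. Pictures are saved under pics/ and viewed, at most 10 in all, crops included, and the job is handed in when it is done.

Besides the shell and the picture viewer there is one more tool, called after "Call:" as name(argument=value, ...) on one line, values as JSON. step_arm: Moves the arm, as the interface text tells. Its arguments: {"type":"object","properties":{"commands":{"type":"array"},"gripper":{"type":"number"},"force":{"type":"number"}},"required":["commands"]}

```bash
mkdir -p pics
python3 - <<'E'
from bench import ctrl
import cv2,numpy as np
for n in("top","side"):
    im=ctrl.get_image(n); cv2.imwrite(f"pics/{n}0.png",im[:,:,::-1]); m=ctrl.camera_model(n)
    print(n,{k:np.round(v,4).tolist() for k,v in m.items()})
m=ctrl.camera_model("wrist");print({k:np.round(v,4).tolist() for k,v in m.items()})
s=ctrl.get_state();print(s)
E
```

```text
top {'fx': 471.0896, 'fy': 471.0896, 'cx': 318.8002, 'cy': 199.5374, 'R': [[-0.0012, -1.0, -0.0073], [-0.9942, 0.002, -0.1071], [0.1071, 0.0071, -0.9942]], 't': [0.0726, 0.5654, 1.6516]}
side {'fx': 457.6453, 'fy': 457.6453, 'cx': 318.0038, 'cy': 209.1431, 'R': [[-0.9755, -0.2201, -0.0005], [-0.1083, 0.482, -0.8694], [0.1916, -0.8481, -0.494]], 't': [0.5328, 0.0935, 1.555]}
{'fx': 331.7499, 'fy': 331.7499, 'cx': 321.8814, 'cy': 192.7201, 'T_tool_cam': [[-0.0008, -0.9525, -0.3045, 0.0845], [1.0, -0.0004, -0.0012, 0.0012], [0.001, -0.3045, 0.9525, -0.1475], [0.0, 0.0, 0.0, 1.0]]}
{'time': 0.1, 'joint_positions': array([ 1.32010646,  0.3217307 , -0.07006564,  1.45151239,  0.02257333,
        1.37080455, -0.05686244]), 'qd': array([-0.00128507, -0.00249181, -0.00154774, -0.00271328,  0.00081611,
       -0.00093895,  0.00173899]), 'joint_torque': array([ 9.09654500e-05, -4.92570877e+01, -4.05569337e-01, -3.13398635e+01,
       -6.39704615e-02,  3.94826999e-02,  8.21464027e-05]), 'position': array([ 0.16994231, -0.62691936,  0.2356029 ]), 'tool_rot': array([-3.11246187e+00, -4.14563917e-01,  4.57050952e-04]), 'ft_force': array([-0.3105762 ,  0.07761265,  0.80636009]), 'torque': array([-0.02833718, -0.00464787,  0.01614509]), 'grip_force': 0.0, 'grip_width': 0.9992603673401377}
```

View pics/top0.png

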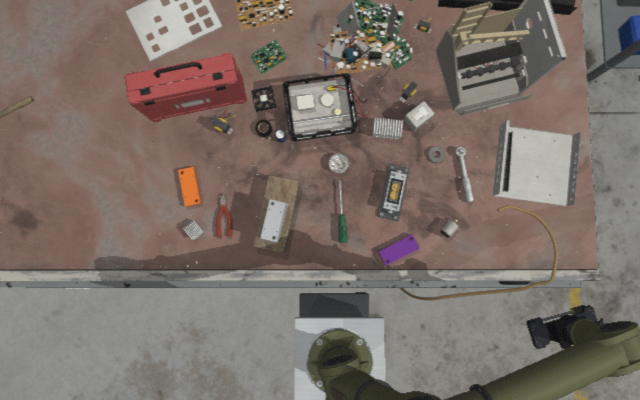

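View pics/side0.png

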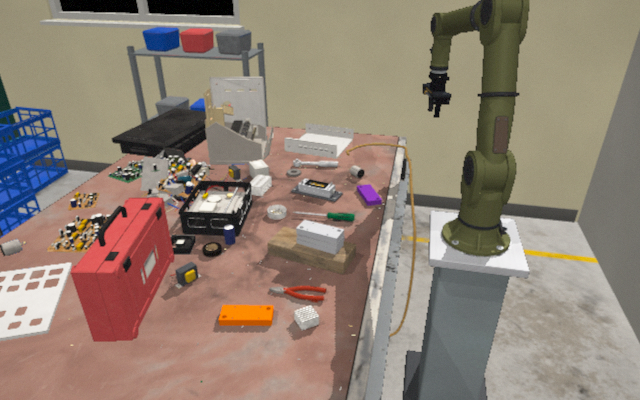

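Top view: stack on the timber at about (272,220), housing at (394,192), screwdriver at (341,210), tin (338,162), motor (450,228), cutters (224,217). The orange and purple plates are decoys.

```bash
cat > h.py <<'E'
from bench import ctrl
import cv2,numpy as np
from scipy.spatial.transform import Rotation as Ro
def cam(n,s=None):
    m=ctrl.camera_model(n)
    if n=="wrist":
        T=np.eye(4);T[:3,:3]=Ro.from_rotvec(s["tool_rot"]).as_matrix();T[:3,3]=s["position"]
        T=T@m["T_tool_cam"];R=T[:3,:3].T;t=-R@T[:3,3]
    else:R=np.array(m["R"]);t=np.array(m["t"])
    K=np.array([[m["fx"],0,m["cx"]],[0,m["fy"],m["cy"]],[0,0,1]])
    return K,R,t
def ray(c,p,z):
    K,R,t=c;p=np.atleast_2d(np.array(p,float))
    d=(np.linalg.inv(K)@np.c_[p,np.ones(len(p))].T).T@R
    o=-R.T@t
    return o+d*((z-o[2])/d[:,2])[:,None]
def proj(c,X):
    K,R,t=c;q=(np.atleast_2d(X)@R.T+t)@K.T
    return q[:,:2]/q[:,2:]
def tool(s,dX):  # world vec -> tool
    return Ro.from_rotvec(s["tool_rot"]).as_matrix().T@dX
E
python3 - <<'E'
from h import *
c=cam("top")
im=cv2.imread("pics/top0.png")
for nm,p,z in [("stackA",(278,201),.106),("stackB",(266,240),.106),("hous0",(399,168),.04),("hous1",(388,216),.04),("hc",(394,192),.04),("sd",(340,180),.01),("sd2",(343,240),.02),("tin",(338,162),.02),("mot",(450,228),.03),("purp",(398,249),.02)]:
    print(nm,ray(c,p,z).round(3))
x=cv2.resize(im[150:260,200:480],None,fx=2.8,fy=2.8,interpolation=cv2.INTER_CUBIC);cv2.imwrite("pics/c1.png",x)
s=ctrl.get_state();print(Ro.from_rotvec(s["tool_rot"]).as_matrix().round(3))
E
```

```text
stackA [[0.553 0.21  0.106]]
stackB [[0.42  0.25  0.106]]
hous0 [[ 0.677 -0.215  0.04 ]]
hous1 [[ 0.506 -0.173  0.04 ]]
hc [[ 0.591 -0.196  0.04 ]]
sd [[ 0.639 -0.005  0.01 ]]
sd2 [[ 0.422 -0.014  0.02 ]]
tin [[0.703 0.002 0.02 ]]
mot [[ 0.463 -0.393  0.03 ]]
purp [[ 0.39  -0.209  0.02 ]]
[[ 0.965  0.262 -0.001]
 [ 0.262 -0.965  0.002]
 [-0.    -0.002 -1.   ]]
```

View pics/c1.png

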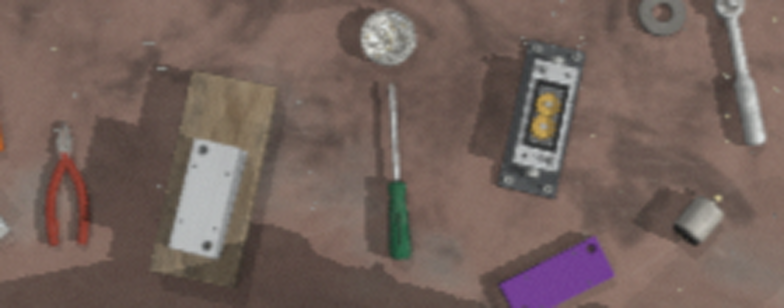

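The crop shows the top cover with holes at about (202,150) and (207,244), and the housing centred near (543,118). I'm moving over the housing for a close look.

Call:
step_arm(commands=[{"travel": [0.02, -0.012, 0], "turn": [0, 0, 0]}, {"travel": [0.058, -0.034, 0], "turn": [0, 0, 0]}, {"travel": [0.097, -0.056, 0], "turn": [0, 0, 0]}, {"travel": [0.136, -0.078, 0], "turn": [0, 0, 0]}, {"travel": [0.175, -0.1, 0], "turn": [0, 0, 0]}], gripper=1)

```text
time: 0.6
position: [0.3137, -0.4834, 0.2361]
tool_rot: [-3.114, -0.414, 0.001]
ft_force: [1.0, 0.2, -0.7]
grip_width: 0.999
grip_force: 0.0
```

Call:
step_arm(commands=[{"travel": [0.038, -0.022, 0], "turn": [0, 0, 0]}, {"travel": [0.076, -0.044, 0], "turn": [0, 0, 0]}, {"travel": [0.114, -0.066, 0], "turn": [0, 0, 0]}, {"travel": [0.152, -0.088, 0], "turn": [0, 0, 0]}, {"travel": [0.19, -0.11, 0], "turn": [0, 0, 0]}])

```text
time: 1.1
position: [0.4682, -0.3277, 0.2363]
tool_rot: [-3.114, -0.414, 0.001]
ft_force: [-0.0, -1.6, -0.4]
grip_width: 0.997
grip_force: 0.0
```

Call:
step_arm(commands=[{"travel": [0.038, -0.022, -0.003], "turn": [0, 0, 6]}, {"travel": [0.076, -0.044, -0.006], "turn": [0, 0, 12]}, {"travel": [0.114, -0.066, -0.01], "turn": [0, 0, 18]}, {"travel": [0.152, -0.088, -0.012], "turn": [0, 0, 24]}, {"travel": [0.163, -0.094, -0.014], "turn": [0, 0, 29]}])

```text
time: 1.6
position: [0.603, -0.1892, 0.25]
tool_rot: [-3.116, 0.372, -0.001]
ft_force: [0.2, 0.0, -0.5]
grip_width: 1.002
grip_force: 0.0
```

Call:
step_arm(commands=[{"travel": [0, 0, 0], "turn": [0, 0, 0]}, {"travel": [0, 0, 0], "turn": [0, 0, 0]}, {"travel": [0, 0, 0], "turn": [0, 0, 0]}])

```text
time: 1.9
position: [0.5989, -0.198, 0.2501]
tool_rot: [3.117, -0.38, -0.002]
ft_force: [-0.2, 0.1, 0.4]
grip_width: 1.004
grip_force: 0.0
```

Run:
```python
from h import *
s=ctrl.get_state();im=ctrl.get_image("wrist");cv2.imwrite("pics/w1.png",im[:,:,::-1])
np.save("s1.npy",s,allow_pickle=True)
print(s["time"],s["position"],s["tool_rot"],s["joint_positions"],s["ft_force"])
```

```text
1.9 [ 0.59885349 -0.1979756   0.25013063] [ 3.11723760e+00 -3.80440502e-01 -1.90351201e-03] [ 0.59440884  0.30020714 -0.39748113  1.47094647  0.11788058  1.39491627
 -1.62153244] [-0.21490611  0.1301087   0.43549217]
```

View pics/w1.png

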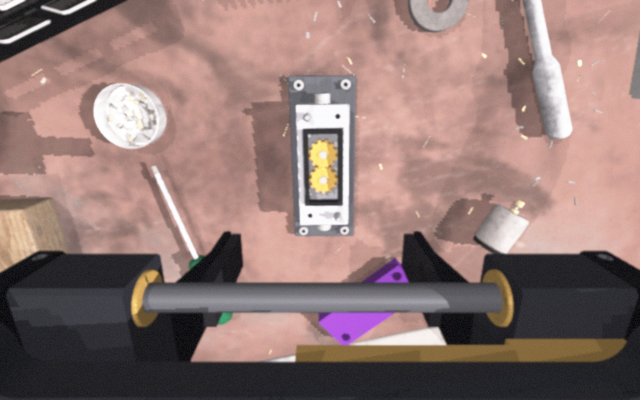

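Wrist view: housing upright in the picture, its face about (297..350, 105..226), dowels near (307,117) and (333,215). Next I measure the face and enlarge that area.

```bash
cat > face.py <<'E'
from h import *
import sys
def face(png,s,z,box,thr=150,L=None):
    """largest bright grey blob in box -> rect corners on plane z: centre, yaw, size"""
    im=cv2.imread(png);x0,y0,x1,y1=box;h=cv2.cvtColor(im,cv2.COLOR_BGR2HSV)
    m=((h[...,2]>thr)&(h[...,1]<50)).astype(np.uint8);b=np.zeros_like(m);b[y0:y1,x0:x1]=1;m&=b
    m=cv2.morphologyEx(m,cv2.MORPH_OPEN,np.ones((3,3)))
    cs,_=cv2.findContours(m,0,2);k=max(cs,key=cv2.contourArea)[:,0]
    P=ray(cam("wrist",s),k+0.0,z)[:,:2]
    r=cv2.minAreaRect((P*1000).astype(np.float32));q=cv2.boxPoints(r)
    e=max((q[1]-q[0],q[2]-q[1]),key=np.linalg.norm);e=e*np.sign(e[0])
    return np.array(r[0])/1000,np.arctan2(e[1],e[0]),r[1],m
E
python3 - <<'E'
from face import *
s=np.load("s1.npy",allow_pickle=True).item()
c,y,sz,m=face("pics/w1.png",s,.04,(280,98,365,232))
print(c,y,sz)
im=cv2.imread("pics/w1.png")[60:245,240:400];mm=cv2.cvtColor(m[60:245,240:400]*255,cv2.COLOR_GRAY2BGR)
cv2.imwrite("pics/c2.png",cv2.resize(np.hstack([im,mm[:,30:]])[:,:,:],None,fx=2.7,fy=2.7,interpolation=cv2.INTER_CUBIC))
# predicted pixel of dowel tips
C=cam("wrist",s);R=np.array([[np.cos(y),-np.sin(y)],[np.sin(y),np.cos(y)]])
for d in((.056,.016),(-.056,-.016),(.056,-.016),(-.056,.016)): print(d,proj(C,np.r_[c+R@d,.055]).round(1),proj(C,np.r_[c+R@d,.04]).round(1))
E
```

```text
[ 0.59663196 -0.19962659] -0.2341941 (57.9770393371582, 150.54727172851562)
(0.056, 0.016) [[306.9 118.4]] [[307.5 117.1]]
(-0.056, -0.016) [[337.9 220.7]] [[337.3 215.6]]
(0.056, -0.016) [[338.5 118.1]] [[337.9 116.8]]
(-0.056, 0.016) [[309.2 220.9]] [[309.7 215.9]]
```

View pics/c2.png

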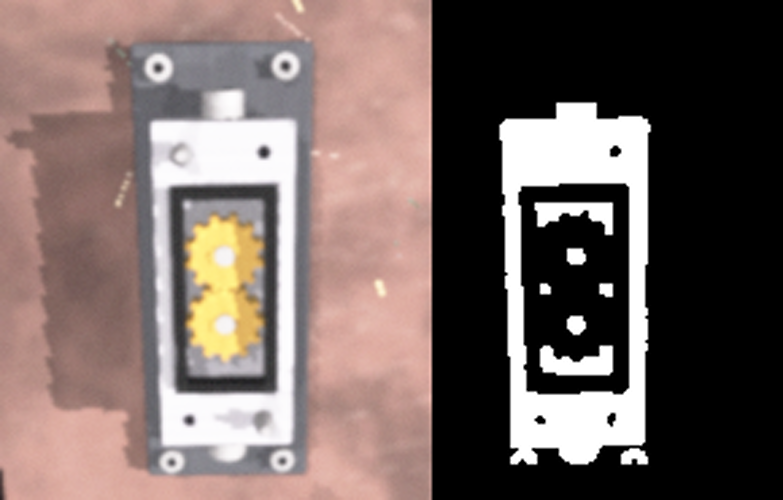

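Dowels and spots match the predicted pixels to under 1 px. I'm moving on to view the stack.

Run:
```python
from face import *
s=np.load("s1.npy",allow_pickle=True).item()
for b in((280,104,365,225),(280,105,365,224)):
    c,y,sz,m=face("pics/w1.png",s,.04,b);print(c,y,sz)
C=cam("wrist",s);p=ray(C,[(337.8,116.3),(310,215.6)],.04);print("spots mid",p.mean(0),p)
p=ray(C,[(306.7,117.4),(337.4,220)],.055);print("tips",p.mean(0))
```

```text
[ 0.59801459 -0.19999532] -0.23207298 (57.79407501220703, 136.1400909423828)
[ 0.59813647 -0.20003003] -0.23174809 (57.766056060791016, 133.91148376464844)
spots mid [ 0.5970203  -0.19986056  0.04      ] [[ 0.64789221 -0.22823804  0.04      ]
 [ 0.54614838 -0.17148308  0.04      ]]
tips [ 0.5975913  -0.19944216  0.055     ]
```

Call:
step_arm(commands=[{"travel": [-0.01, -0.018, -0.006], "turn": [0, 0, 0]}, {"travel": [-0.03, -0.055, -0.014], "turn": [0, 0, 0]}, {"travel": [-0.05, -0.0925, -0.022], "turn": [0, 0, 0]}, {"travel": [-0.07, -0.13, -0.03], "turn": [0, 0, 0]}, {"travel": [-0.09, -0.167, -0.038], "turn": [0, 0, 0]}])

```text
time: 2.45
position: [0.5512, -0.0099, 0.2894]
tool_rot: [3.118, -0.378, 0.001]
ft_force: [-0.2, -0.6, -0.1]
grip_width: 0.999
grip_force: 0.0
```

Call:
step_arm(commands=[{"travel": [-0.02, -0.037, -0.007], "turn": [0, 0, 0]}, {"travel": [-0.04, -0.074, -0.014], "turn": [0, 0, 0]}, {"travel": [-0.06, -0.111, -0.02], "turn": [0, 0, 1]}, {"travel": [-0.08, -0.148, -0.025], "turn": [0, 0, 2]}, {"travel": [-0.1, -0.185, -0.028], "turn": [0, 0, 3]}])

```text
time: 2.95
position: [0.4983, 0.1932, 0.3176]
tool_rot: [3.107, -0.461, 0.003]
ft_force: [0.4, 0.4, 0.7]
grip_width: 0.997
grip_force: 0.0
```

Call:
step_arm(commands=[{"travel": [-0.015, -0.03, 0], "turn": [0, 0, 0]}, {"travel": [-0.023, -0.041, 0], "turn": [0, 0, 0]}, {"travel": [-0.023, -0.041, 0], "turn": [0, 0, 0]}, {"travel": [-0.023, -0.041, 0], "turn": [0, 0, 0]}])

```text
time: 3.35
position: [0.4899, 0.2356, 0.3164]
tool_rot: [3.106, -0.462, 0.001]
ft_force: [0.1, -0.7, -0.3]
grip_width: 1.004
grip_force: 0.0
```

Run:
```python
from h import *
s=ctrl.get_state();im=ctrl.get_image("wrist");cv2.imwrite("pics/w2.png",im[:,:,::-1])
np.save("s2.npy",s,allow_pickle=True)
print(s["time"],s["position"],s["tool_rot"],s["joint_positions"],s["ft_force"])
```

```text
3.35 [0.48990974 0.23562403 0.31643697] [ 3.10578987e+00 -4.61888265e-01  7.19288183e-04] [ 0.16507751  0.11340521 -0.71748901  1.56811339  0.07628455  1.48881904
 -2.42160131] [ 0.11512429 -0.72437113 -0.25950809]
```

View pics/w2.png

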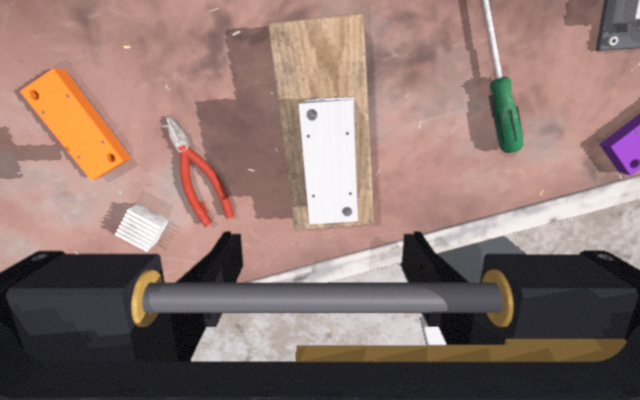

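Top cover upright in the picture at (301..357, 98..224), holes at (312,115) and (347,211).

Run:
```python
from face import *
s=np.load("s2.npy",allow_pickle=True).item()
for t in(170,200):
    c,y,sz,m=face("pics/w2.png",s,.106,(285,85,370,235),t);print(t,c,y,sz)
g=cv2.cvtColor(cv2.imread("pics/w2.png"),cv2.COLOR_BGR2GRAY);C=cam("wrist",s);P=[]
for (u,v) in((312,115),(347,211)):
    w=np.clip(170-g[v-9:v+10,u-9:u+10].astype(float),0,None);Y,X=np.mgrid[v-9:v+10,u-9:u+10];w[(X-u)**2+(Y-v)**2>64]=0
    P.append(((w*X).sum()/w.sum(),(w*Y).sum()/w.sum()))
q=ray(C,P,.106);print(P,q,"mid",q.mean(0));d=(q[0]-q[1]);print(np.linalg.norm(d),np.arctan2(d[1],d[0])-np.arctan2(16,56))
R=Ro.from_rotvec(s["tool_rot"]).as_matrix();print(np.arctan2(R[1,0],R[0,0]));print("tool shift",tool(s,np.r_[q.mean(0)[:2],.1]-s["position"]))
```

```text
170 [0.49126575 0.22603976] -0.2354427 (59.02939987182617, 141.7877197265625)
200 [0.49065787 0.22577568] -0.23544279 (58.232242584228516, 140.72862243652344)
[(np.float64(311.516793409379), np.float64(114.08143219264892)), (np.float64(346.370418283743), np.float64(210.7503234152652))] [[0.54790551 0.22854757 0.106     ]
 [0.43244504 0.22283159 0.106     ]] mid [0.49017528 0.22568958 0.106     ]
0.11560186786732389 -0.22883408750680032
-0.2952721899618162
tool shift [0.00299452 0.00908967 0.21645354]
```

Call:
step_arm(commands=[{"travel": [0.003, 0.009, 0.02], "turn": [0, 0, -3.6]}, {"travel": [0.003, 0.009, 0.06], "turn": [0, 0, -3.6]}, {"travel": [0.003, 0.009, 0.1], "turn": [0, 0, -3.6]}, {"travel": [0.003, 0.009, 0.13], "turn": [0, 0, -3.6]}, {"travel": [0.003, 0.009, 0.14], "turn": [0, 0, -3.6]}])

```text
time: 3.9
position: [0.4888, 0.2243, 0.173]
tool_rot: [3.116, -0.367, -0.008]
ft_force: [0.1, -1.0, -0.9]
grip_width: 0.999
grip_force: 0.0
```

Run:
```python
from face import *
s=ctrl.get_state();im=ctrl.get_image("wrist");cv2.imwrite("pics/w3.png",im[:,:,::-1])
np.save("s3.npy",s,allow_pickle=True)
R=Ro.from_rotvec(s["tool_rot"]).as_matrix();print(s["position"],np.arctan2(R[1,0],R[0,0]))
C=cam("wrist",s);y=-.233;Q=np.array([[np.cos(y),-np.sin(y)],[np.sin(y),np.cos(y)]])
print([proj(C,np.r_[np.array([.4904,.2258])+Q@d,.106]).round() for d in((.056,.016),(-.056,-.016),(.068,.028),(.068,-.028))])
```

```text
[0.48875403 0.22433734 0.17300696] -0.23457306122227625
[array([[292., 132.]]), array([[340., 283.]]), array([[273., 112.]]), array([[362., 112.]])]
```

View pics/w3.png

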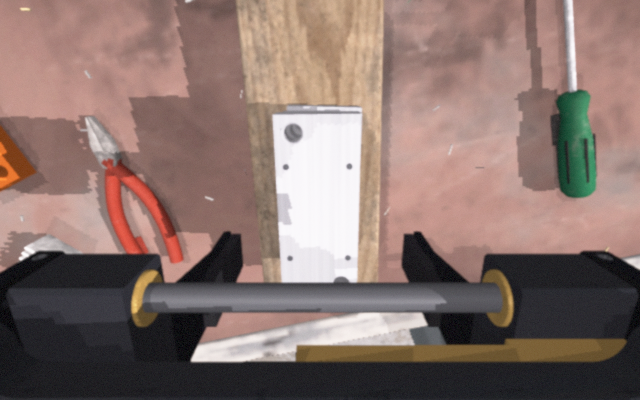

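Prediction and picture agree (front hole at (293,132), corners (273,113) and (361,112)). Descending.

Call:
step_arm(commands=[{"travel": [0, 0, 0.02], "turn": [0, 0, 0]}, {"travel": [0, 0, 0.035], "turn": [0, 0, 0]}, {"travel": [0, 0, 0.045], "turn": [0, 0, 0]}, {"travel": [0, 0, 0.045], "turn": [0, 0, 0]}, {"travel": [0, 0, 0.045], "turn": [0, 0, 0]}])

```text
time: 4.45
position: [0.4903, 0.2279, 0.1321]
tool_rot: [-3.12, 0.362, -0.001]
ft_force: [0.5, 0.3, 0.8]
grip_width: 1.002
grip_force: 0.0
```

Run:
```python
from face import *
s=ctrl.get_state()
R=Ro.from_rotvec(s["tool_rot"]).as_matrix();print(s["position"],np.arctan2(R[1,0],R[0,0]),R[:,2],tool(s,np.r_[.4904,.2258,.1025]-s["position"]))
```

```text
[0.49025697 0.22793381 0.13207286] -0.23101027987624279 [ 5.27673521e-04  1.74674125e-04 -9.99999846e-01] [0.00061378 0.00205298 0.02957256]
```

Call:
step_arm(commands=[{"travel": [0.0005, 0.002, 0.01], "turn": [0, 0, 0]}, {"travel": [0.0005, 0.002, 0.02], "turn": [0, 0, 0]}, {"travel": [0.0005, 0.002, 0.027], "turn": [0, 0, 0]}, {"travel": [0.0005, 0.002, 0.029], "turn": [0, 0, 0]}, {"travel": [0.0005, 0.002, 0.029], "turn": [0, 0, 0]}])

```text
time: 4.95
position: [0.4895, 0.2257, 0.1019]
tool_rot: [3.12, -0.361, -0.002]
ft_force: [0.6, -0.3, -0.0]
grip_width: 1.004
grip_force: 0.0
```

Call:
step_arm(commands=[{"travel": [0, 0, 0], "turn": [0, 0, 0]}, {"travel": [0, 0, 0], "turn": [0, 0, 0]}, {"travel": [0, 0, 0], "turn": [0, 0, 0]}, {"travel": [0, 0, 0], "turn": [0, 0, 0]}, {"travel": [0, 0, 0], "turn": [0, 0, 0]}], gripper=0.5, force=40)

```text
time: 5.45
position: [0.49, 0.226, 0.1027]
tool_rot: [-3.12, 0.362, -0.001]
ft_force: [0.4, 0.1, 1.5]
grip_width: 0.64
grip_force: 40.0
```

Gripped at 56 mm. Lifting slowly at first.

Call:
step_arm(commands=[{"travel": [0, 0, -0.005], "turn": [0, 0, 0]}, {"travel": [0, 0, -0.012], "turn": [0, 0, 0]}, {"travel": [0, 0, -0.022], "turn": [0, 0, 0]}, {"travel": [0, 0, -0.035], "turn": [0, 0, 0]}, {"travel": [0, 0, -0.05], "turn": [0, 0, 0]}], gripper=0.3, force=45)

```text
time: 5.95
position: [0.4898, 0.2258, 0.1537]
tool_rot: [3.121, -0.362, -0.0]
ft_force: [0.0, -0.1, -4.8]
grip_width: 0.64
grip_force: 45.0
```

Call:
step_arm(commands=[{"travel": [0, 0, -0.02], "turn": [0, 0, 0]}, {"travel": [0, 0, -0.04], "turn": [0, 0, 0]}, {"travel": [0, 0, -0.06], "turn": [0, 0, 0]}, {"travel": [0, 0, -0.07], "turn": [0, 0, 0]}, {"travel": [0, 0, -0.07], "turn": [0, 0, 0]}])

```text
time: 6.45
position: [0.4909, 0.2264, 0.2247]
tool_rot: [-3.119, 0.362, -0.006]
ft_force: [0.3, 0.5, -3.7]
grip_width: 0.639
grip_force: 45.0
```

Run:
```python
from face import *
s=ctrl.get_state();im=ctrl.get_image("wrist");cv2.imwrite("pics/w4.png",im[:,:,::-1])
np.save("s4.npy",s,allow_pickle=True)
R=Ro.from_rotvec(s["tool_rot"]).as_matrix();print(s["position"],np.arctan2(R[1,0],R[0,0]),s["joint_positions"],s["ft_force"],s["torque"])
```

```text
[0.49086397 0.22639545 0.22470857] -0.23085815562830317 [ 0.17858034  0.14453222 -0.71703837  1.7229621   0.09937018  1.30691233
 -2.36056837] [ 0.26799709  0.52170015 -3.68849652] [ 0.09030841  0.01145281 -0.00375166]
```

View pics/w4.png

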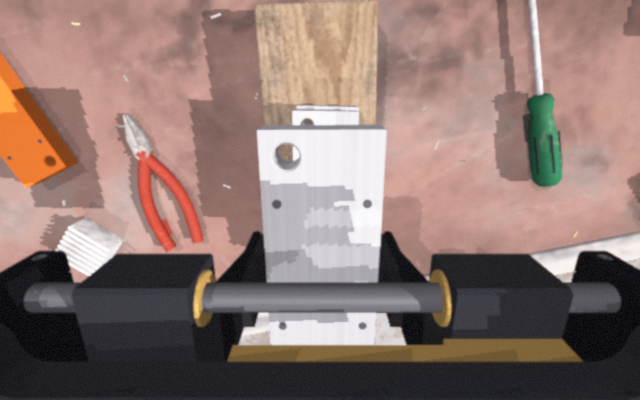

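Only the top cover is in the hand: front edge at v≈128 (u 258 to 386), hole at (288,155), spots at (277,204), (367,204), (282,325), (362,325). The other covers are still on the timber.

Run:
```python
from face import *
m=ctrl.camera_model("wrist");T=np.array(m["T_tool_cam"])
g=cv2.cvtColor(cv2.imread("pics/w4.png"),cv2.COLOR_BGR2GRAY).astype(float)
def tl(P,z=-.0033):
    P=np.array(P,float);d=np.c_[(P[:,0]-m["cx"])/m["fx"],(P[:,1]-m["cy"])/m["fy"],np.ones(len(P))]@T[:3,:3].T
    return T[:3,3]+d*((z-T[2,3])/d[:,2])[:,None]
def spot(u,v,r):
    Y,X=np.mgrid[v-r:v+r+1,u-r:u+r+1];w=g[v-r:v+r+1,u-r:u+r+1];w=np.clip(np.percentile(w,80)-25-w,0,None);return (w*X).sum()/w.sum(),(w*Y).sum()/w.sum()
S=[spot(277,204,6),spot(367,204,6),spot(282,325,6),spot(362,325,6)];print("spots",np.round(S,1).tolist(),tl(S)[:,:2].round(4).tolist())
# edges with subpixel gradients
def edge(line): d=np.abs(np.diff(line));k=d.argmax();return k+.5
fe=[(u,115+edge(g[115:140,u])) for u in(300,320,340,360,375)];print("front",tl(fe)[:,:2].round(4).tolist())
for v in(160,180,220):
    l=[(245+edge(g[v,245:270]),v),(375+edge(g[v,375:400]),v)];print(v,l,tl(l)[:,:2].round(4).tolist())
c=cv2.HoughCircles(cv2.GaussianBlur(g[130:180,262:315].astype(np.uint8),(0,0),1),cv2.HOUGH_GRADIENT,1.0,50,param1=80,param2=8,minRadius=9,maxRadius=17);print("hole",c[0][0]+[262,130,0],tl([c[0][0][:2]+[262,130]]).round(4))
```

```text
spots [[276.3, 203.8], [366.9, 203.4], [282.1, 324.0], [362.1, 325.4]] [[0.0335, -0.0203], [0.0337, 0.0215], [-0.0332, -0.0201], [-0.0341, 0.0217]]
front [[0.0674, -0.0086], [0.0695, -0.0], [0.0695, 0.0085], [0.0678, 0.0172], [0.0678, 0.0236]]
160 [(np.float64(258.5), 160), (np.float64(384.5), 160)] [[0.0541, -0.0273], [0.0541, 0.0285]]
180 [(np.float64(259.5), 180), (np.float64(383.5), 180)] [[0.0449, -0.0274], [0.0449, 0.0285]]
220 [(np.float64(262.5), 220), (np.float64(381.5), 220)] [[0.0254, -0.0271], [0.0254, 0.0287]]
hole [286.5        156.5         14.10000038] [[ 0.0556 -0.0148 -0.0033]]
```

Call:
step_arm(commands=[{"travel": [0.009, 0.017, 0], "turn": [0, 0, 0]}, {"travel": [0.026, 0.05, 0], "turn": [0, 0, 0]}, {"travel": [0.045, 0.087, 0], "turn": [0, 0, 0]}, {"travel": [0.065, 0.126, 0], "turn": [0, 0, 0]}, {"travel": [0.085, 0.165, 0], "turn": [0, 0, 0]}])

```text
time: 7.0
position: [0.5343, 0.0441, 0.2212]
tool_rot: [3.12, -0.361, -0.003]
ft_force: [1.9, 0.4, -2.7]
grip_width: 0.638
grip_force: 45.0
```

Call:
step_arm(commands=[{"travel": [0.02, 0.039, 0], "turn": [0, 0, 0]}, {"travel": [0.04, 0.078, 0.01], "turn": [0, 0, 0]}, {"travel": [0.06, 0.117, 0.02], "turn": [0, 0, 0]}, {"travel": [0.08, 0.155, 0.03], "turn": [0, 0, 0]}, {"travel": [0.1, 0.194, 0.045], "turn": [0, 0, 0]}])

```text
time: 7.5
position: [0.5878, -0.1676, 0.1762]
tool_rot: [-3.121, 0.362, 0.001]
ft_force: [1.0, 0.0, -3.0]
grip_width: 0.638
grip_force: 45.0
```

Call:
step_arm(commands=[{"travel": [0.012, 0.023, 0.015], "turn": [0, 0, 0]}, {"travel": [0.016, 0.031, 0.035], "turn": [0, 0, 0]}, {"travel": [0.016, 0.031, 0.06], "turn": [0, 0, 0]}, {"travel": [0.016, 0.031, 0.07], "turn": [0, 0, 0]}, {"travel": [0.016, 0.031, 0.07], "turn": [0, 0, 0]}])

```text
time: 8.0
position: [0.5943, -0.1989, 0.1045]
tool_rot: [-3.119, 0.361, 0.009]
ft_force: [-0.9, -0.4, -2.7]
grip_width: 0.636
grip_force: 45.0
```

Call:
step_arm(commands=[{"travel": [0, 0, 0], "turn": [0, 0, 0]}, {"travel": [0, 0, 0], "turn": [0, 0, 0]}, {"travel": [0, 0, 0], "turn": [0, 0, 0]}, {"travel": [0, 0, 0], "turn": [0, 0, 0]}])

```text
time: 8.4
position: [0.5968, -0.1999, 0.1086]
tool_rot: [3.12, -0.361, 0.002]
ft_force: [1.1, -0.0, -3.9]
grip_width: 0.637
grip_force: 45.0
```

```bash
cat > go.py <<'E'
from face import *
s=ctrl.get_state()
R=Ro.from_rotvec(s["tool_rot"]).as_matrix();print(s["time"],s["position"],"yaw",np.arctan2(R[1,0],R[0,0]),"down",R[:,2].round(4),"shift",tool(s,np.r_[.5975,-.1992,.0567]-s["position"]).round(4),s["ft_force"].round(1),s["torque"].round(2))
E
python3 go.py; python3 go.py; python3 -c "
from h import *
s=ctrl.get_state();im=ctrl.get_image('wrist');np.save('s5.npy',s);cv2.imwrite('pics/w5.png',im[:,:,::-1])"
```

```text
8.4 [ 0.59684691 -0.19988989  0.10859603] yaw -0.230619881503068 down [ 1.4e-03 -8.0e-04 -1.0e+00] shift [ 0.0004 -0.0008  0.0519] [ 1.1 -0.  -3.9] [ 0.09  0.06 -0.02]
8.4 [ 0.59684691 -0.19988989  0.10859603] yaw -0.230619881503068 down [ 1.4e-03 -8.0e-04 -1.0e+00] shift [ 0.0004 -0.0008  0.0519] [ 1.1 -0.  -3.9] [ 0.09  0.06 -0.02]
```

View pics/w5.png

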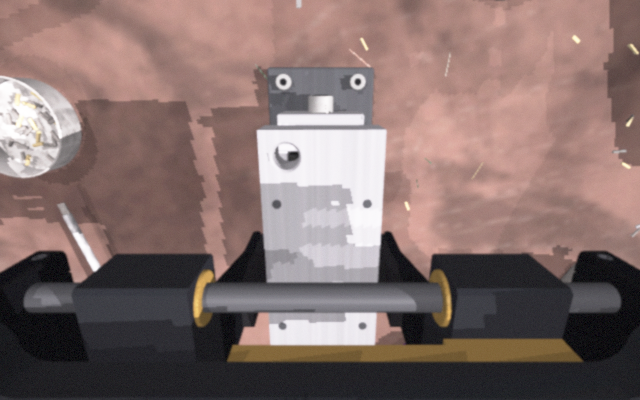

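The housing's front edge shows at v≈114 (u 277 to 365), centred under the cover (258 to 386). The dowel is visible through the hole at (288,155).

Run:
```python
from face import *
s=np.load("s5.npy",allow_pickle=True).item();C=cam("wrist",s);y=-.231;Q=np.array([[np.cos(y),-np.sin(y)],[np.sin(y),np.cos(y)]])
c=np.array([.5975,-.1992])
print([proj(C,np.r_[c+Q@d,.04]).round(1).tolist() for d in((.068,.028),(.068,-.028))])
g=cv2.cvtColor(cv2.imread("pics/w5.png"),cv2.COLOR_BGR2GRAY).astype(float)
print([[104+np.abs(np.diff(g[104:121,u])).argmax()+.5] for u in(290,300,345,355)],g[110:130,290])
print([270+np.abs(np.diff(g[v,270:290])).argmax()+.5 for v in(117,120,122)],[355+np.abs(np.diff(g[v,355:375])).argmax()+.5 for v in(117,120,122)])
```

```text
[[[275.5, 114.0]], [[363.5, 114.0]]]
[[np.float64(113.5)], [np.float64(113.5)], [np.float64(113.5)], [np.float64(113.5)]] [ 99. 121. 135. 152. 200. 232. 242. 243. 242. 244. 244. 244. 242. 241.
 233. 190. 143. 135. 134. 163.]
[np.float64(276.5), np.float64(276.5), np.float64(276.5)] [np.float64(364.5), np.float64(363.5), np.float64(363.5)]
```

Call:
step_arm(commands=[{"travel": [0.0004, -0.0008, 0.01], "turn": [0, 0, 0]}, {"travel": [0.0004, -0.0008, 0.02], "turn": [0, 0, 0]}, {"travel": [0.0004, -0.0008, 0.028], "turn": [0, 0, 0]}, {"travel": [0.0004, -0.0008, 0.03], "turn": [0, 0, 0]}, {"travel": [0.0004, -0.0008, 0.03], "turn": [0, 0, 0]}])

```text
time: 8.95
position: [0.5964, -0.199, 0.0765]
tool_rot: [-3.12, 0.362, 0.003]
ft_force: [-1.0, -0.8, -3.3]
grip_width: 0.639
grip_force: 45.0
```

Call:
step_arm(commands=[{"travel": [0, 0, 0], "turn": [0, 0, 0]}, {"travel": [0, 0, 0], "turn": [0, 0, 0]}])

```text
time: 9.15
position: [0.5973, -0.1993, 0.078]
tool_rot: [3.12, -0.362, 0.001]
ft_force: [-0.6, -0.9, -4.1]
grip_width: 0.643
grip_force: 45.0
```

```bash
python3 go.py
```

```text
9.15 [ 0.597327   -0.19926094  0.07803708] yaw -0.23084526546204018 down [ 9.e-04 -4.e-04 -1.e+00] shift [ 0.0001 -0.0001  0.0213] [-0.6 -0.9 -4.1] [ 0.07 -0.01  0.02]
```

Alignment agrees to within 0.5 mm. Lowering onto the dowels in small steps.

Call:
step_arm(commands=[{"travel": [0, 0, 0.003], "turn": [0, 0, 0]}, {"travel": [0, 0, 0.006], "turn": [0, 0, 0]}, {"travel": [0, 0, 0.009], "turn": [0, 0, 0]}, {"travel": [0, 0, 0.009], "turn": [0, 0, 0]}])

```text
time: 9.55
position: [0.5963, -0.1991, 0.0678]
tool_rot: [-3.12, 0.362, 0.002]
ft_force: [0.1, -0.0, -4.4]
grip_width: 0.64
grip_force: 45.0
```

Call:
step_arm(commands=[{"travel": [0, 0, 0.002], "turn": [0, 0, 0]}, {"travel": [0, 0, 0.004], "turn": [0, 0, 0]}, {"travel": [0, 0, 0.006], "turn": [0, 0, 0]}, {"travel": [0, 0, 0.006], "turn": [0, 0, 0]}])

```text
time: 9.95
position: [0.5967, -0.1991, 0.0622]
tool_rot: [-3.121, 0.362, 0.001]
ft_force: [0.5, -1.3, -4.6]
grip_width: 0.641
grip_force: 45.0
```

```bash
python3 go.py
```

```text
9.95 [ 0.59674624 -0.1991309   0.0621785 ] yaw -0.2308886424232925 down [-4.e-04  1.e-04 -1.e+00] shift [ 0.0008 -0.0001  0.0055] [ 0.5 -1.3 -4.6] [ 0.04 -0.03 -0.02]
```

The dowels have entered freely (underside about 9 mm past the tips, no contact force). Now pressing onto the seal.

Call:
step_arm(commands=[{"travel": [0.0003, 0, 0.001], "turn": [0, 0, 0]}, {"travel": [0.0003, 0, 0.002], "turn": [0, 0, 0]}, {"travel": [0.0003, 0, 0.003], "turn": [0, 0, 0]}, {"travel": [0.0003, 0, 0.003], "turn": [0, 0, 0]}])

```text
time: 10.35
position: [0.5972, -0.1993, 0.0603]
tool_rot: [3.12, -0.362, 0.0]
ft_force: [-4.4, 1.1, 3.5]
grip_width: 0.64
grip_force: 45.0
```

Call:
step_arm(commands=[{"travel": [0, 0, 0.001], "turn": [0, 0, 0]}, {"travel": [0, 0, 0.002], "turn": [0, 0, 0]}, {"travel": [0, 0, 0.002], "turn": [0, 0, 0]}, {"travel": [0, 0, 0.002], "turn": [0, 0, 0]}])

```text
time: 10.75
position: [0.5972, -0.1993, 0.0579]
tool_rot: [3.12, -0.362, 0.0]
ft_force: [-4.4, 1.5, 5.5]
grip_width: 0.642
grip_force: 45.0
```

```bash
python3 go.py
```

```text
10.75 [ 0.59724794 -0.19929745  0.057903  ] yaw -0.23087893941206994 down [ 1.e-04 -3.e-04 -1.e+00] shift [ 0.0002 -0.0002  0.0012] [-4.4  1.5  5.5] [0.29 0.93 0.05]
```

Call:
step_arm(commands=[{"travel": [-0.0006, 0, 0.0005], "turn": [0, 0, 0]}, {"travel": [-0.0006, 0, 0.001], "turn": [0, 0, 0]}, {"travel": [-0.0006, 0, 0.0015], "turn": [0, 0, 0]}, {"travel": [-0.0006, 0, 0.0015], "turn": [0, 0, 0]}])

```text
time: 11.15
position: [0.5973, -0.1993, 0.0568]
tool_rot: [3.12, -0.362, 0.002]
ft_force: [-3.2, 0.9, 6.0]
grip_width: 0.639
grip_force: 45.0
```

```bash
python3 go.py
```

```text
11.15 [ 0.59725257 -0.19928705  0.05679733] yaw -0.23091323992556104 down [ 1.4e-03 -6.0e-04 -1.0e+00] shift [ 0.0002 -0.0001  0.0001] [-3.2  0.9  6. ] [0.23 0.72 0.01]
```

Call:
step_arm(commands=[{"travel": [-0.0006, 0, 0.0004], "turn": [0, 0, 0]}, {"travel": [-0.0006, 0, 0.0007], "turn": [0, 0, 0]}, {"travel": [-0.0006, 0, 0.0007], "turn": [0, 0, 0]}])

```text
time: 11.45
position: [0.5972, -0.1992, 0.0567]
tool_rot: [3.12, -0.362, 0.004]
ft_force: [-2.7, 1.5, 7.6]
grip_width: 0.635
grip_force: 45.0
```

Call:
step_arm(commands=[{"travel": [0, 0, 0.0004], "turn": [0, 0, 0]}, {"travel": [0, 0, 0.0008], "turn": [0, 0, 0]}, {"travel": [0, 0, 0.0008], "turn": [0, 0, 0]}])

```text
time: 11.75
position: [0.5972, -0.1993, 0.0567]
tool_rot: [3.12, -0.362, 0.004]
ft_force: [-4.8, 1.5, 11.0]
grip_width: 0.639
grip_force: 45.0
```

```bash
python3 go.py
```

```text
11.75 [ 0.59724204 -0.19926236  0.05668672] yaw -0.23097825495853852 down [ 0.0025 -0.0011 -1.    ] shift [ 0.0002 -0.0001 -0.    ] [-4.8  1.5 11. ] [0.43 1.1  0.02]
```

The height stays at the predicted closed value (0.0567) while force rises, so the cover is seated. One more push with some sideways relief, then a check.

Call:
step_arm(commands=[{"travel": [-0.001, 0, 0.0004], "turn": [0, 0, 0]}, {"travel": [-0.001, 0, 0.0008], "turn": [0, 0, 0]}, {"travel": [-0.001, 0, 0.0012], "turn": [0, 0, 0]}, {"travel": [-0.001, 0, 0.0012], "turn": [0, 0, 0]}, {"travel": [-0.001, 0, 0.0012], "turn": [0, 0, 0]}])

```text
time: 12.25
position: [0.5972, -0.1993, 0.0567]
tool_rot: [3.119, -0.362, 0.007]
ft_force: [-5.1, 0.9, 15.6]
grip_width: 0.639
grip_force: 45.0
```

Call:
step_arm(commands=[{"travel": [0, 0, 0], "turn": [0, 0, 0]}, {"travel": [0, 0, 0], "turn": [0, 0, 0]}, {"travel": [0, 0, 0], "turn": [0, 0, 0]}, {"travel": [0, 0, 0], "turn": [0, 0, 0]}, {"travel": [0, 0, 0], "turn": [0, 0, 0]}])

```text
time: 12.75
position: [0.5972, -0.1992, 0.0567]
tool_rot: [3.119, -0.362, 0.007]
ft_force: [-4.6, 0.8, 15.3]
grip_width: 0.64
grip_force: 45.0
```

```bash
python3 go.py; python3 -c "
from h import *
im=ctrl.get_image('wrist');a=im[:,:,::-1][60:360,200:440];b=ctrl.get_image('side')[:,:,::-1][160:215,270:350]
cv2.imwrite('pics/w6.png',np.hstack([cv2.resize(a,(400,500)),cv2.resize(b,(400,275)).repeat(1,0) if 0 else np.vstack([cv2.resize(b,(400,275),interpolation=cv2.INTER_CUBIC),np.zeros((225,400,3),np.uint8)])]))"
```

```text
12.75 [ 0.59722495 -0.19922415  0.05665261] yaw -0.23092586324146389 down [ 0.0046 -0.0018 -1.    ] shift [ 0.0003 -0.0001 -0.    ] [-4.6  0.8 15.3] [ 0.49  1.14 -0.03]
```

View pics/w6.png

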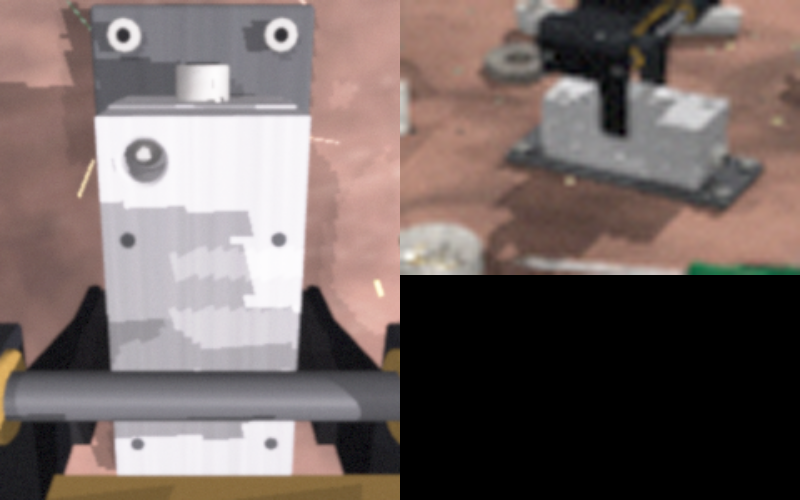

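The dowel stands inside the hole (about (145,158) in the left crop). In the side crop the cover sits flush on the housing with no gap, and the height and push are steady. Handing in.

```bash
python3 -c "
from bench import ctrl
print(ctrl.close_job())"
```

```text
the job is handed in; nothing more can be done
None
```

I put the top cover on the housing with the dowels in its holes, pressed it flush, and handed the job in with the gripper still holding it down; the hand-in gave no verdict.

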